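Stop down the spotlight's iris to the orange mark

ROBOT

A 6-joint arm with a two-finger parallel gripper is mounted at the origin on the work surface. World frame = base frame: x ahead of the robot, y to its left, z up, the work surface at z = 0. Lengths are in m, angles in degrees, forces in N, time in s.
With the tool pointing down it reaches from about 0.4 to 0.825 m from the base axis. Payload 7 kg.
Tool frame: the origin (TCP) lies on the centre line of the jaws, within the pads' length; the fingertips stand 11 mm ahead of it and the grasp point (between the pads) lies 8 mm behind it; z points along the fingers, y is the direction in which the jaws open and shut (so a half turn about z gives the same grasp; the last joint's range is limited). The gripper opens to 88 mm and grips with 3 to 60 N. Pads are 19 mm wide; open, the fingers measure 130 mm over their backs; the gripper's body (78 mm by 193 mm) begins 47 mm behind the grasp point.
Start: joints at [-54.597, 20.546, 0.682, 0, -70.136, -16.507], TCP at [0.219, -0.639, 0.238] pointing down, gripper open.
Joint ranges: [-176.03, 176.03], [-82.01, 121.73], [-58.28, 71.71], [-173.87, 95.51], [-174.79, -0.11], [-173.66, 173.66]. Speed limits (degrees/s): [136.94, 136.94, 172.46, 180, 180, 180].

INTERFACE

Orientations are given as [roll, pitch, yaw] about the fixed x, y, z axes, in that order (R = Rz(yaw) Ry(pitch) Rx(roll)).
In Python, from plant import ctrl, cams, order gives the robot as it stands.
- The arm moves only by the tool jog_arm, never from a script. Its argument "motion" is a list of rows, each an object with "offset": the shift along the tool's x, y, z in mm, a list of three; "roll": the turn about the tool's z in rad; "hand": the finger opening in mm, from 0 to 87.6. A call has 1 to 20 rows; each row is the pose to reach, as a shift and turn from the pose commanded when the call began, along the tool's axes at that moment; what a row does not reach only later rows make up. A row lasts 1/12 s, in which the tool goes at most 41.7 mm and 7.16 degrees, less where a joint would pass 70% of its speed; a pose out of reach is approached as far as the arm can. A call with a gripper value outside its range is refused whole. The fingers move at their own pace and stop on an object; the grip force is fixed at half the most. Time passes only in rows, so rows that repeat a pose let the fingers close. It gives the time, the measured TCP pose, the force and the opening at its end, in the units of the state.
- ctrl.get_obs(): the state, without advancing time (a new reading comes with each control period).
- cams.snapshot(name): name is "scene" or "top" or "wrist"; returns a dict with "img" (400x640x3 uint8, red, green, blue), "K" (3x3 intrinsics, pixels), "cam_to_world" (4x4, takes a point from camera to world coordinates); the wrist camera has in their place "T_tool_cam" (4x4, takes a point from camera to tool coordinates, whose origin is the TCP and whose axes are the flange's). Camera axes: x right, y down, z forward; pixel columns grow to the right and rows downward; lengths in m; the calibration is good to about 2 mm. A picture is of the moment at which its call begins: read the wrist's pose just before it. There is no depth.
- order.close_job(): hands the job in, once; it reports no verdict.
The state is a dict: "clock": time; "joint_pos": joint angles; "qvel": joint speeds; "tau": joint torques, N m; "tool_pos": TCP position; "orientation": TCP orientation; "force": force on the tool from outside, world axes, zero at the start; "moment": the same for the moment, N m; "opening": finger opening in m.
Only numpy, scipy, OpenCV 4.12 (cv2) and the standard library are available. Lean on these libraries where they do the work, as an engineer would, in place of code of your own. Each camera call takes 0.05 s, during which the arm holds its last target. There are 200 camera calls.

TASK

The photo spotlight is being set for the next lot. Without gripping anything, push the small blue-knobbed iris lever on top of its barrel all the way over, away from the robot, to the open stop, then go round to its other side and push it back until its white pointer lies on the orange line of the scale, and leave it there. Push gently, and leave the figurine and everything else on the table where it stands.

Things in the scene. Friction and masses are not known exactly. Their poses are not given: they have to be found in the camera images.
- lamp: The spotlight, black, fixed to the table. Origin: on the table straight below the iris's centre, z up. The horizontal barrel's axis is 150 mm up, along the lamp's y, shining to -y. Along y: barrel (radius 45 mm at most) from -150 to -30, iris housing (radius 47) to +29 with a 12 mm slot for the lever at y = 0.
- head (a point): Centre of the lamp head's flat top, 200 mm above the table, at y = +150 of the lamp. The head is 92 mm wide (148 over its clamp knobs) and runs from y = +75 to +225; between it and the iris housing is a mount of radius 52 mm whose release slide reaches 208 mm above the table. Round foot of radius 85 mm below it.
- iris (a joint): Angle of the iris lever about the barrel's axis, rad. 0 (closed): it leans 0.75 from upright to the lamp's -x side; 0.75: upright; 1.5 (fully open, stop): it leans 0.75 to the +x side, away from the robot. It stays where it is left; pushing at the knob takes about 1.5 N. Scale lines every 0.25; the orange one is at 0.50, third from the closed end.
- knob (a point): Centre of the lever's blue knob, 80 mm from the barrel's axis, in the lamp's plane y = 0. The knob is a cylinder 16 mm in diameter, 28 mm long along the lever (66 to 94 mm from the axis), on a steel stalk 7 mm thick. A thin white pointer at the stalk's foot reaches to the scale on the lamp's -y side.
- mark (a point): Middle of the orange line, 5 mm wide, on the black scale ring (radius 47 mm) on the -y side of the lever's slot; the other six lines are white and thinner.
- figurine: The subject: a painted winged figurine in a dark red robe, 141 mm tall, foot 68 mm across, 62 mm over the wings, loose on a white plinth 130 x 130 x 45 mm in front of the lamp. Origin: centre of its underside. Not to be touched.
- chimney: Clear glass oil-lamp chimney, 205 mm tall, 86 mm across at its bulge and 56 mm at the foot, loose, beside the barrel. Origin: centre of its underside. Not to be touched.
- jar: White and blue ceramic ginger jar with a lid, 124 mm tall, 88 mm across, loose, beside the lamp. Origin: centre of its underside. Not to be touched.
- remote: Black remote control lying flat, 42 x 125 x 16 mm, loose. Origin: centre of its underside, long side along its y. Not to be touched.
- cap: Black lens cap lying flat, 96 mm across, 14 mm thick, loose. Origin: centre of its underside. Not to be touched.
- candlestick: Brass candlestick, 148 mm tall, foot 84 mm across, loose. Origin: centre of its underside. Not to be touched.
- screwdriver: Screwdriver with a yellow handle lying on the table, 190 mm long along its x, loose. Not to be touched.

How it is judged (in metres and radians):
On the way, in this order (a step that is already met when the one before it is completed fails the run):
1. the iris lever is pushed over to its open stop (value of joint iris above 1.42 rad), for 0.1 s.
2. the lever is pushed back so that its pointer lies on the orange line (value of joint iris between 0.42 and 0.58 rad and velocity of joint iris between -0.05 and 0.05 rad/s), for 0.2 s.
At the end, for the whole second after the job is handed in: The iris lever rests within 0.08 rad of the orange line at 0.50 (its pointer still touches the line), after it has been at the open stop (above 1.42 rad); every loose thing stands upright within 15 mm of where it was (all of step 2 and distance of each of figurine, chimney, jar, remote, cap, candlestick, screwdriver from where it was at the start of the episode below 0.015 m and angle between each of figurine, chimney, jar, candlestick's own z axis and vertical below 0.15 rad).
It fails at once if a loose thing is pushed, lifted or tipped (moved more than 15 mm) (distance of any of figurine, chimney, jar, remote, cap, candlestick, screwdriver from where it was at the start of the episode above 0.015 m).
It fails at once if the lever is gripped or forced, or the lamp is rammed (more than 35 N) (contact force between any of the fingers, the arm and lamp above 35 N).
It also fails if it takes over 58 s, if anything falls off the work surface, if the arm or the gripper's body presses on something with over 40 N, if the wrist force passes 120 N, or if a joint passes its speed limit or range.

## Working session

There is one attempt and no reset: what is moved stays moved. The work goes in short steps, Python scripts to look and compute and a tool call to move; the robot and the scene stay as the last step left them, time stands still between calls to the robot, and variables do not carry over. Pictures are saved under pics/ and viewed, about 8 in all and at most 12, crops included, and the job is handed in when it is done.

Besides the shell and the picture viewer there is one more tool, called after "Request:" as name(argument=value, ...) on one line, values as JSON. jog_arm: Moves the arm, as the interface text tells. Its arguments: {"type":"object","properties":{"motion":{"type":"array"}},"required":["motion"]}

```bash
mkdir -p pics; ls; python3 - <<'E'
from plant import ctrl,cams
import cv2,numpy as np
o=ctrl.get_obs();print({k:o[k] for k in('clock','tool_pos','orientation','force','opening')})
for n in('scene','top'):
    s=cams.snapshot(n);cv2.imwrite(f'pics/{n}0.png',s['img'][:,:,::-1]);np.savez(f'{n}0.npz',**s);print(n,s['K'].round(1).tolist(),s['cam_to_world'].round(3).tolist())
E
```

```text
pics
{'clock': 0.0, 'tool_pos': array([ 0.21840073, -0.63819489,  0.23662472]), 'orientation': array([ 1.79905323e+02, -9.15287225e-03, -1.61114226e+02]), 'force': array([ 0.03709658,  0.31812119, -0.07920051]), 'opening': 0.0875184489079347}
scene [[470.6, 0.0, 310.4], [0.0, 470.6, 199.0], [0.0, 0.0, 1.0]] [[-0.251, 0.656, -0.712, 1.414], [0.968, 0.167, -0.187, 0.286], [-0.004, -0.736, -0.677, 0.934], [0.0, 0.0, 0.0, 1.0]]
top [[483.3, 0.0, 326.9], [0.0, 483.3, 199.8], [0.0, 0.0, 1.0]] [[0.02, -0.994, 0.107, 0.443], [-1.0, -0.02, -0.006, 0.072], [0.008, -0.107, -0.994, 1.416], [0.0, 0.0, 0.0, 1.0]]
```

View pics/scene0.png

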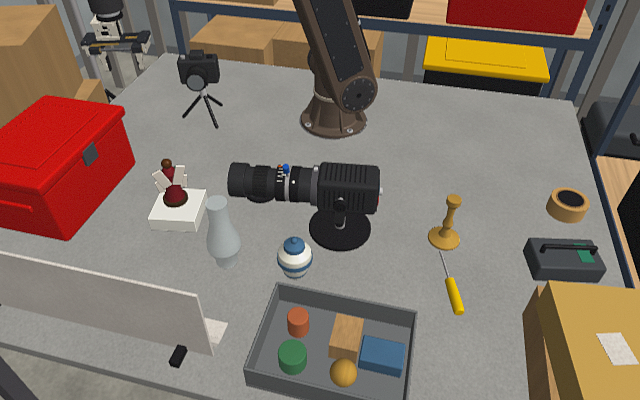

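View pics/top0.png

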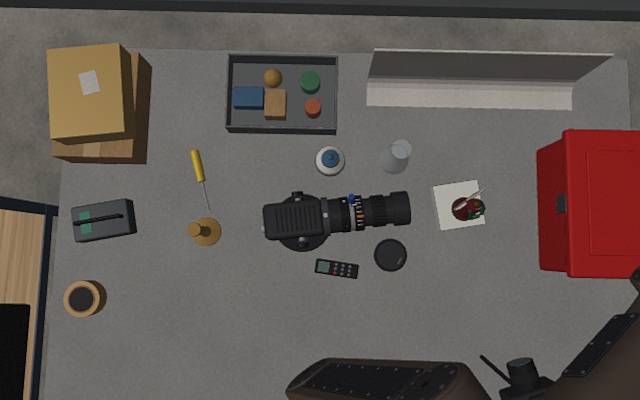

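The scene view shows the lamp mid-table with the blue knob at about (285,168). In the top view the lamp's axis runs from the head at (295,218) to the barrel front at (410,207). The jar (330,160) and chimney (395,155) stand on the far side, and the remote and cap on the near side. Next I'll zoom in on the iris.

```bash
python3 - <<'E'
import cv2,numpy as np
t=np.load('top0.npz')['img'];s=np.load('scene0.npz')['img']
a=cv2.resize(t[170:260,255:420],None,fx=4.8,fy=3.3*4.8/3.3*0.65,interpolation=2) if 0 else cv2.resize(t[180:245,255:415],None,fx=5,fy=5,interpolation=2)
b=cv2.resize(s[150:205,225:385],None,fx=5,fy=5,interpolation=2)
cv2.imwrite('pics/crop0.png',np.vstack([a,b])[:,:,::-1])
for n,i in(('top',t),('scene',s)):
    h=cv2.cvtColor(i,cv2.COLOR_RGB2HSV)
    for c,lo,hi in(('blue',(105,120,60),(125,255,255)),('or',(3,140,120),(20,255,255))):
        m=cv2.inRange(h,lo,hi);k,_,st,ce=cv2.connectedComponentsWithStats(m)
        print(n,c,[(st[j].tolist(),ce[j].round(1).tolist()) for j in range(1,k) if st[j,4]>3][:40] if c=='blue' else [(st[j].tolist(),ce[j].round(1).tolist()) for j in range(1,k) if 240<ce[j][0]<420 and 150<ce[j][1]<240])
E
```

```text
top blue [([334, 151, 3, 3, 4], [334.8, 152.0]), ([322, 154, 5, 10, 29], [323.8, 158.3]), ([335, 162, 3, 3, 4], [336.0, 163.2]), ([348, 194, 7, 10, 49], [350.9, 198.4])]
top or [([357, 215, 7, 2, 13], [360.2, 215.5])]
scene blue [([203, 3, 4, 1, 4], [204.5, 3.0]), ([222, 5, 6, 1, 6], [224.5, 5.0]), ([234, 15, 4, 1, 4], [235.5, 15.0]), ([244, 16, 4, 1, 4], [245.5, 16.0]), ([254, 17, 4, 1, 4], [255.5, 17.0]), ([284, 20, 4, 1, 4], [285.5, 20.0]), ([381, 20, 4, 1, 4], [382.5, 20.0]), ([423, 24, 4, 1, 4], [424.5, 24.0]), ([465, 28, 4, 1, 4], [466.5, 28.0]), ([434, 35, 7, 1, 7], [437.0, 35.0]), ([444, 36, 7, 1, 7], [447.0, 36.0]), ([454, 37, 8, 1, 8], [457.5, 37.0]), ([464, 38, 7, 1, 7], [467.0, 38.0]), ([474, 39, 8, 1, 8], [477.5, 39.0]), ([484, 40, 7, 1, 7], [487.0, 40.0]), ([494, 41, 6, 1, 6], [496.5, 41.0]), ([504, 42, 7, 1, 7], [507.0, 42.0]), ([514, 43, 9, 1, 9], [518.0, 43.0]), ([524, 44, 7, 1, 7], [527.0, 44.0]), ([534, 45, 7, 1, 7], [537.0, 45.0]), ([549, 69, 2, 12, 12], [549.7, 74.5]), ([283, 164, 7, 10, 54], [285.7, 168.4]), ([289, 253, 4, 2, 4], [290.5, 253.5])]
scene or [([278, 165, 4, 2, 7], [279.3, 165.6])]
```

View pics/crop0.png

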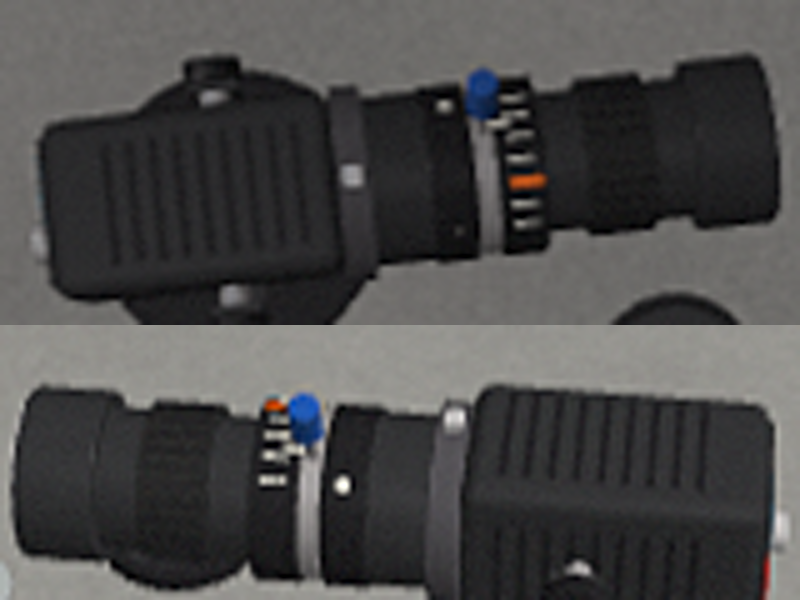

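```bash
cat > h.py <<'E'
import numpy as np,cv2
def ray(s,uv):
    u=np.array([*uv,1.]);T=s['cam_to_world'];d=T[:3,:3]@np.linalg.solve(s['K'],u);return T[:3,3],d/np.linalg.norm(d)
def plane(s,uv,z):
    c,d=ray(s,uv);return c+d*(z-c[2])/d[2]
def tri(s,uv,s2,uv2):
    (a,d),(b,e)=ray(s,uv),ray(s2,uv2);k=np.linalg.lstsq(np.c_[d,-e],b-a,rcond=None)[0]
    p,q=a+k[0]*d,b+k[1]*e;return (p+q)/2,np.linalg.norm(p-q)
def proj(s,p):
    T=s['cam_to_world'];c=s['K']@(T[:3,:3].T@(np.asarray(p)-T[:3,3]));return c[:2]/c[2]
E
python3 - <<'E'
from h import *
t=dict(np.load('top0.npz'));s=dict(np.load('scene0.npz'))
k,e=tri(t,(350.9,198.4),s,(285.7,168.4));print('knob',k.round(4),e)
m,e=tri(t,(360.2,215.5),s,(279.3,165.6));print('mark',m.round(4),e)
g=cv2.cvtColor(t['img'],cv2.COLOR_RGB2GRAY)
# barrel midline: dark rows within 185..240 per column
for lo,hi in((362,408),(330,346)):
  P=[]
  for c in range(lo,hi):
    r=np.where(g[185:235,c]<75)[0]+185
    if len(r)>10:P.append((c,(r.min()+r.max())/2,r.max()-r.min()+1))
  print([(p[0],p[1],int(p[2])) for p in P][::3])
  P=np.array(P);f=np.polyfit(P[:,0],P[:,1],1);print(f)
  for c in(lo,hi):print(plane(t,(c,np.polyval(f,c)),.15).round(4))
# base objects
for n,uv,z in(('cap',(390,255),.014),('remote',(337,268),.016),('jar top',(330,158),.124),('chimtop',(401,149),.205),('chimfoot',(390,162),.0),('candle top',(196,229),.148)):print(n,plane(t,uv,z).round(3))
E
```

```text
knob [0.5762 0.0047 0.2231] 0.00039881741702211203
mark [ 0.5367 -0.0229  0.1956] 0.004438075496159468
[(362, np.float64(214.0), 33), (365, np.float64(212.0), 29), (368, np.float64(211.5), 28), (371, np.float64(210.5), 30), (374, np.float64(210.5), 32), (377, np.float64(210.5), 32), (380, np.float64(210.5), 32), (383, np.float64(210.5), 30), (386, np.float64(210.0), 29), (389, np.float64(209.0), 29), (392, np.float64(207.5), 32), (395, np.float64(208.5), 34), (398, np.float64(208.0), 35), (401, np.float64(207.5), 34), (404, np.float64(207.5), 34), (407, np.float64(208.5), 32)]
[-1.19241443e-01  2.55533117e+02]
[ 0.5479 -0.0289  0.15  ]
[ 0.5649 -0.1499  0.15  ]
[(330, np.float64(216.5), 36), (333, np.float64(215.5), 34), (336, np.float64(215.0), 35), (339, np.float64(214.0), 35), (342, np.float64(214.0), 35), (345, np.float64(214.5), 36)]
[-1.26470588e-01  2.57558824e+02]
[0.5371 0.055  0.15  ]
[0.5433 0.0131 0.15  ]
cap [ 0.438 -0.122  0.014]
remote [0.397 0.03  0.016]
jar top [0.696 0.058 0.124]
chimtop [ 0.708 -0.122  0.205]
chimfoot [ 0.712 -0.122  0.   ]
candle top [0.496 0.405 0.148]
```

```bash
cat >> h.py <<'E'
from scipy.spatial.transform import Rotation as Ro
L=np.array([.5445,.0004,0]);X=np.array([.991,.134,0]);Y=np.array([-.134,.991,0])
def lamp(p):
    d=np.asarray(p)-L;return np.array([d@X,d@Y,d[2]])*1e3
def off(o,x,y,ztip):  # lamp mm -> tool offset mm
    p=L+X*x/1e3+Y*y/1e3+np.array([0,0,ztip/1e3+.011]);R=Ro.from_euler('xyz',o['orientation'],degrees=True)
    return (R.inv().apply(p-o['tool_pos'])*1e3).round(1)
E
python3 - <<'E'
from h import *
from plant import ctrl
t=dict(np.load('top0.npz'));s=dict(np.load('scene0.npz'))
print('box',tri(t,(540,270),s,(133,115)),'tripod cam',tri(t,(522,365),s,(200,55)))
o=ctrl.get_obs();print(off(o,-20,0,330),'up',off(o,*lamp(o['tool_pos'])[:2],330))
R=Ro.from_euler('xyz',o['orientation'],degrees=True).as_matrix();a=np.degrees(np.arctan2(R[1,1],R[0,1]));print('toolY ang',a,'need',np.degrees(np.arctan2(.991,-.134)))
E
```

```text
box (array([ 0.41371324, -0.49015885,  0.19175634]), np.float64(0.029087448101934463)) tripod cam (array([ 0.19616572, -0.38128524,  0.29121531]), np.float64(0.00582128443993096))
[-495.6  502.7 -103.6] up [ 0.000e+00  1.000e-01 -1.043e+02]
toolY ang 108.89027366797586 need 97.70065539499964
```

Request:
jog_arm(motion=[{"offset":[0,0,-35],"roll":0,"hand":0},{"offset":[0,0,-70],"roll":0,"hand":0},{"offset":[0,0,-104],"roll":0,"hand":0},{"offset":[-15,15,-104],"roll":0,"hand":0},{"offset":[-40,41,-104],"roll":0,"hand":0},{"offset":[-68,69,-104],"roll":0,"hand":0},{"offset":[-97,98,-104],"roll":0,"hand":0},{"offset":[-126,128,-104],"roll":0,"hand":0},{"offset":[-155,157,-104],"roll":0,"hand":0},{"offset":[-184,187,-104],"roll":0,"hand":0},{"offset":[-213,216,-104],"roll":0,"hand":0},{"offset":[-242,246,-104],"roll":0,"hand":0},{"offset":[-271,275,-104],"roll":0,"hand":0},{"offset":[-300,304,-104],"roll":0.04,"hand":0},{"offset":[-329,334,-104],"roll":0.08,"hand":0},{"offset":[-358,363,-104],"roll":0.12,"hand":0},{"offset":[-387,393,-104],"roll":0.16,"hand":0},{"offset":[-416,422,-104],"roll":0.195,"hand":0},{"offset":[-440,447,-104],"roll":0.195,"hand":0},{"offset":[-460,467,-104],"roll":0.195,"hand":0}])

```text
clock: 1.77
tool_pos: [0.503, -0.0452, 0.3414]
orientation: [180.0, -0.0, -172.2]
force: [0.1, -0.7, 0.0]
opening: 0.0007
```

```bash
cat > st.py <<'E'
import sys
from h import *
from plant import ctrl
o=ctrl.get_obs();print(round(o['clock'],2),'tcp lamp',lamp(o['tool_pos']).round(1),o['orientation'].round(2),'F',o['force'].round(1),round(o['opening'],4))
a=list(map(float,sys.argv[1:]))
for i in range(0,len(a),3):print(a[i:i+3],off(o,*a[i:i+3]))
E
python3 st.py -25 0 330 -25 0 207
```

```text
1.77 tcp lamp [-47.2 -39.7 341.4] [ 1.7998e+02 -1.0000e-02 -1.7221e+02] F [ 0.1 -0.7  0. ] 0.0007
[-25.0, 0.0, 330.0] [-22.3  39.6   0.4]
[-25.0, 0.0, 207.0] [-22.3  39.6 123.4]
```

Request:
jog_arm(motion=[{"offset":[-11,20,0],"roll":0,"hand":0},{"offset":[-22,40,0],"roll":0,"hand":0},{"offset":[-22,40,25],"roll":0,"hand":0},{"offset":[-22,40,50],"roll":0,"hand":0},{"offset":[-22,40,70],"roll":0,"hand":0},{"offset":[-22,40,70],"roll":0,"hand":0},{"offset":[-22,40,70],"roll":0,"hand":0}])

```text
clock: 2.35
tool_pos: [0.5185, -0.0054, 0.2711]
orientation: [-180.0, -0.1, -172.3]
force: [-0.3, -0.4, 0.2]
opening: 0.0005
```

```bash
python3 st.py -25 0 207;python3 - <<'E'
from h import *
from plant import cams
s=cams.snapshot('scene');np.savez('scene1.npz',**s);w=cams.snapshot('wrist');np.savez('wrist1.npz',**w)
a=cv2.resize(s['img'][90:240,200:400],(800,600),interpolation=2)
b=w['img']
cv2.imwrite('pics/a1.png',np.hstack([cv2.resize(a,(400,300)),cv2.resize(b,(400,300))])[:,:,::-1])
E
```

```text
2.35 tcp lamp [-26.5  -2.3 271.1] [-1.7995e+02 -1.3000e-01 -1.7226e+02] F [-0.3 -0.4  0.2] 0.0005
[-25.0, 0.0, 207.0] [-1.7  2.4 53.1]
```

View pics/a1.png

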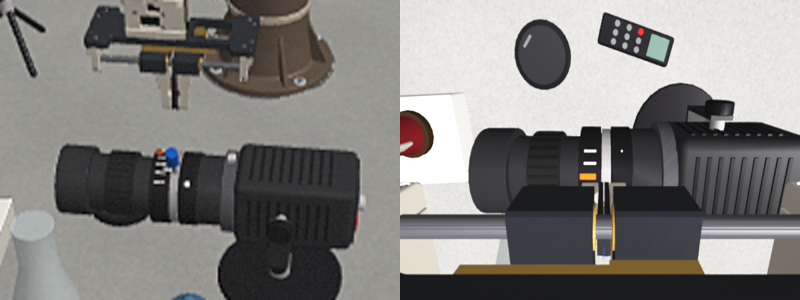

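Request:
jog_arm(motion=[{"offset":[-1,2,20],"roll":0,"hand":0},{"offset":[-1,2,38],"roll":0,"hand":0},{"offset":[-1,2,48],"roll":0,"hand":0},{"offset":[-1,2,53],"roll":0,"hand":0},{"offset":[-1,2,53],"roll":0,"hand":0},{"offset":[-1,2,53],"roll":0,"hand":0}])

```text
clock: 2.95
tool_pos: [0.5203, -0.0032, 0.2196]
orientation: [-180.0, 0.1, -172.3]
force: [0.1, -0.6, 0.4]
opening: 0.0003
```

```bash
python3 st.py 10 0 207 25 0 207 35 0 207
```

```text
2.95 tcp lamp [-24.5  -0.3 219.6] [-1.7999e+02  6.0000e-02 -1.7227e+02] F [ 0.1 -0.6  0.4] 0.0003
[10.0, 0.0, 207.0] [-34.5   0.3   1.6]
[25.0, 0.0, 207.0] [-49.5   0.3   1.6]
[35.0, 0.0, 207.0] [-59.5   0.3   1.6]
```

Request:
jog_arm(motion=[{"offset":[-8,0,1],"roll":0,"hand":0},{"offset":[-16,0,1],"roll":0,"hand":0},{"offset":[-22,0,1],"roll":0,"hand":0},{"offset":[-26,0,1],"roll":0,"hand":0},{"offset":[-29,0,1],"roll":0,"hand":0},{"offset":[-32,0,1],"roll":0,"hand":0},{"offset":[-35,0,1],"roll":0,"hand":0},{"offset":[-38,0,1],"roll":0,"hand":0},{"offset":[-41,0,1],"roll":0,"hand":0},{"offset":[-44,0,1],"roll":0,"hand":0},{"offset":[-46,0,1],"roll":0,"hand":0},{"offset":[-48,0,1],"roll":0,"hand":0},{"offset":[-50,0,1],"roll":0,"hand":0},{"offset":[-51,0,1],"roll":0,"hand":0},{"offset":[-51,0,1],"roll":0,"hand":0},{"offset":[-51,0,1],"roll":0,"hand":0}])

```text
clock: 4.28
tool_pos: [0.5701, 0.0037, 0.2174]
orientation: [-180.0, -0.0, -172.3]
force: [-3.2, 0.1, -1.9]
opening: 0.0002
```

```bash
cat > knob.py <<'E'
from h import *
from plant import cams
S=[];P=[]
for n in('scene','top'):
    s=cams.snapshot(n);h=cv2.cvtColor(s['img'],cv2.COLOR_RGB2HSV);m=cv2.inRange(h,(105,120,60),(125,255,255))
    w=np.zeros_like(m);c=proj(s,L+[0,0,.21]).astype(int);w[c[1]-25:c[1]+25,c[0]-15:c[0]+15]=1;m*=w
    ys,xs=np.nonzero(m);S.append(s);P.append((xs.mean(),ys.mean()) if len(xs) else None);print(n,len(xs),P[-1])
    if len(xs):  # ray onto lamp plane y=0
        c0,d=ray(s,P[-1]);k=-((c0-L)@Y)/(d@Y);q=lamp(c0+k*d)
        cxz=np.array([(c0-L)@X,c0[2]-.15])*1e3;dxz=np.array([d@X,d[2]]) # in xz projection, meet circle r=80
        b=cxz@dxz;A=dxz@dxz;t=(-b-np.sqrt(b*b-A*(cxz@cxz-80**2)))/A;p=cxz+t*dxz
        print('iris by r=80:',round(.75+np.arctan2(*p),3))
    cv2.imwrite(f'pics/k_{n}.png',s['img'][:,:,::-1])
if P[0] and P[1]:
    p,e=tri(S[0],P[0],S[1],P[1]);q=lamp(p);print('knob',q.round(1),'gap',round(e*1e3,1),'r',round(np.hypot(q[0],q[2]-150),1),'iris',round(.75+np.arctan2(q[0],q[2]-150),3))
E
python3 st.py 35 0 207; python3 knob.py
```

```text
4.28 tcp lamp [ 2.580e+01 -1.000e-01  2.174e+02] [-1.8000e+02 -2.0000e-02 -1.7228e+02] F [-3.2  0.1 -1.9] 0.0002
[35.0, 0.0, 207.0] [-9.2  0.1 -0.6]
scene 44 (np.float64(284.40909090909093), np.float64(176.5))
iris by r=80: 1.423
top 0 None
```

Request:
jog_arm(motion=[{"offset":[-1,0,0],"roll":0,"hand":0},{"offset":[-2,0,0],"roll":0,"hand":0},{"offset":[-3,0,0],"roll":0,"hand":0},{"offset":[-4,0,0],"roll":0,"hand":0},{"offset":[-4,0,0],"roll":0,"hand":0}])

```text
clock: 4.8
tool_pos: [0.5749, 0.0044, 0.218]
orientation: [-180.0, 0.1, -172.3]
force: [-1.5, -0.3, -0.2]
opening: 0.0005
```

```bash
python3 st.py 35 0 207; python3 knob.py
```

```text
4.8 tcp lamp [ 3.06e+01 -1.00e-01  2.18e+02] [-1.8000e+02  7.0000e-02 -1.7227e+02] F [-1.5 -0.3 -0.2] 0.0005
[35.0, 0.0, 207.0] [-4.4  0.1 -0. ]
scene 41 (np.float64(284.2926829268293), np.float64(178.4390243902439))
iris by r=80: 1.482
top 0 None
```

Not yet at the stop by force, so I'll keep going 1 mm at a time.

Request:
jog_arm(motion=[{"offset":[-1,0,0],"roll":0,"hand":0},{"offset":[-2,0,0],"roll":0,"hand":0},{"offset":[-2,0,0],"roll":0,"hand":0}])

```text
clock: 5.15
tool_pos: [0.5763, 0.0046, 0.2175]
orientation: [-180.0, -0.0, -172.3]
force: [-1.0, 1.0, 1.9]
opening: 0.0005
```

```bash
python3 st.py; python3 knob.py
```

```text
5.15 tcp lamp [ 3.200e+01 -1.000e-01  2.175e+02] [-1.8000e+02 -1.0000e-02 -1.7228e+02] F [-1.   1.   1.9] 0.0005
scene 39 (np.float64(284.2307692307692), np.float64(179.05128205128204))
iris by r=80: 1.5
top 0 None
```

Request:
jog_arm(motion=[{"offset":[-1,0,0],"roll":0,"hand":0},{"offset":[-2,0,0],"roll":0,"hand":0},{"offset":[-2,0,0],"roll":0,"hand":0}])

```text
clock: 5.5
tool_pos: [0.5771, 0.0046, 0.2171]
orientation: [-180.0, -0.1, -172.3]
force: [-5.4, -0.5, 1.1]
opening: 0.0003
```

```bash
python3 st.py; python3 knob.py
```

```text
5.5 tcp lamp [ 3.290e+01 -2.000e-01  2.171e+02] [-1.7999e+02 -1.5000e-01 -1.7229e+02] F [-5.4 -0.5  1.1] 0.0003
scene 40 (np.float64(284.1), np.float64(179.175))
iris by r=80: 1.504
top 0 None
```

Request:
jog_arm(motion=[{"offset":[10,0,0],"roll":0,"hand":0},{"offset":[20,0,-10],"roll":0,"hand":0},{"offset":[20,0,-40],"roll":0,"hand":0},{"offset":[20,0,-65],"roll":0,"hand":0},{"offset":[0,0,-65],"roll":0,"hand":0},{"offset":[-30,0,-65],"roll":0,"hand":0},{"offset":[-55,0,-65],"roll":0,"hand":0},{"offset":[-65,0,-65],"roll":0,"hand":0},{"offset":[-65,0,-65],"roll":0,"hand":0},{"offset":[-65,0,-45],"roll":0,"hand":0},{"offset":[-65,0,-20],"roll":0,"hand":0},{"offset":[-65,0,-5],"roll":0,"hand":0},{"offset":[-65,0,0],"roll":0,"hand":0},{"offset":[-65,0,0],"roll":0,"hand":0}])

```text
clock: 6.77
tool_pos: [0.6413, 0.0133, 0.217]
orientation: [-180.0, -0.1, -172.3]
force: [0.2, 0.4, -0.6]
opening: 0.0003
```

```bash
python3 st.py 80 0 207 5 0 207; python3 knob.py
```

```text
6.77 tcp lamp [ 9.76e+01 -2.00e-01  2.17e+02] [-1.7998e+02 -1.0000e-01 -1.7228e+02] F [ 0.2  0.4 -0.6] 0.0003
[80.0, 0.0, 207.0] [17.6  0.2 -0.9]
[5.0, 0.0, 207.0] [92.6  0.2 -0.8]
scene 0 None
top 56 (np.float64(349.5892857142857), np.float64(190.39285714285714))
iris by r=80: 1.489
```

Request:
jog_arm(motion=[{"offset":[6,0,-1],"roll":0,"hand":0},{"offset":[12,0,-1],"roll":0,"hand":0},{"offset":[17,0,-1],"roll":0,"hand":0},{"offset":[21,0,-1],"roll":0,"hand":0},{"offset":[25,0,-1],"roll":0,"hand":0},{"offset":[29,0,-1],"roll":0,"hand":0},{"offset":[33,0,-1],"roll":0,"hand":0},{"offset":[37,0,-1],"roll":0,"hand":0},{"offset":[41,0,-1],"roll":0,"hand":0},{"offset":[45,0,-1],"roll":0,"hand":0},{"offset":[49,0,-1],"roll":0,"hand":0},{"offset":[53,0,-1],"roll":0,"hand":0},{"offset":[57,0,-1],"roll":0,"hand":0},{"offset":[61,0,-1],"roll":0,"hand":0},{"offset":[65,0,-1],"roll":0,"hand":0},{"offset":[68,0,-1],"roll":0,"hand":0},{"offset":[70,0,-1],"roll":0,"hand":0},{"offset":[72,0,-1],"roll":0,"hand":0},{"offset":[72,0,-1],"roll":0,"hand":0}])

```text
clock: 8.45
tool_pos: [0.5707, 0.0038, 0.2185]
orientation: [180.0, -0.0, -172.3]
force: [0.7, 0.9, 0.9]
opening: 0.0001
```

```bash
python3 st.py 5 0 207; python3 knob.py
```

```text
8.45 tcp lamp [ 2.640e+01 -1.000e-01  2.185e+02] [ 1.8000e+02 -3.0000e-02 -1.7228e+02] F [0.7 0.9 0.9] 0.0001
[5.0, 0.0, 207.0] [21.4  0.1  0.5]
scene 0 None
top 0 None
```

Request:
jog_arm(motion=[{"offset":[3,0,0],"roll":0,"hand":0},{"offset":[6,0,0],"roll":0,"hand":0},{"offset":[9,0,0],"roll":0,"hand":0},{"offset":[12,0,0],"roll":0,"hand":0},{"offset":[14,0,0],"roll":0,"hand":0},{"offset":[16,0,0],"roll":0,"hand":0},{"offset":[17,0,0],"roll":0,"hand":0},{"offset":[18,0,0],"roll":0,"hand":0},{"offset":[18,0,0],"roll":0,"hand":0}])

```text
clock: 9.3
tool_pos: [0.5532, 0.0014, 0.2186]
orientation: [180.0, 0.0, -172.3]
force: [1.9, 0.6, 0.9]
opening: 0.0004
```

```bash
python3 st.py 3 0 207; python3 knob.py
```

```text
9.3 tcp lamp [ 8.800e+00 -1.000e-01  2.186e+02] [ 180.      0.   -172.28] F [1.9 0.6 0.9] 0.0004
[3.0, 0.0, 207.0] [5.8 0.2 0.6]
scene 0 None
top 0 None
```

Request:
jog_arm(motion=[{"offset":[-15,0,0],"roll":0,"hand":0},{"offset":[-40,0,0],"roll":0,"hand":0},{"offset":[-75,0,0],"roll":0,"hand":0},{"offset":[-90,0,0],"roll":0,"hand":0},{"offset":[-90,0,0],"roll":0,"hand":0}])

```text
clock: 9.82
tool_pos: [0.6445, 0.0137, 0.2166]
orientation: [-180.0, -0.1, -172.3]
force: [0.2, -0.3, -0.0]
opening: 0.0005
```

```bash
python3 st.py 3 0 207; python3 knob.py; python3 -c "
import cv2,numpy as np
a=cv2.imread('pics/k_top.png')[170:250,290:430];b=cv2.imread('pics/k_scene.png')[140:220,230:370]
cv2.imwrite('pics/a2.png',np.hstack([cv2.resize(x,(400,229),interpolation=2) for x in(a,b)]))"
```

```text
9.82 tcp lamp [ 1.009e+02 -2.000e-01  2.166e+02] [-1.7996e+02 -1.5000e-01 -1.7229e+02] F [ 0.2 -0.3 -0. ] 0.0005
[3.0, 0.0, 207.0] [97.9  0.2 -1.1]
scene 0 None
top 36 (np.float64(353.3611111111111), np.float64(214.77777777777777))
iris by r=80: 0.629
```

View pics/a2.png

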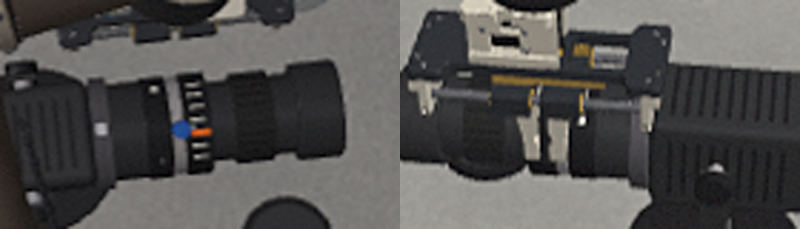

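The top view shows the knob at (181,129) in the crop, just short of the orange line. The estimate is 0.63, and finger contact geometry gives 0.62. About 7.5 mm of further travel is needed.

Request:
jog_arm(motion=[{"offset":[20,0,-1],"roll":0,"hand":0},{"offset":[50,0,-1],"roll":0,"hand":0},{"offset":[75,0,-1],"roll":0,"hand":0},{"offset":[85,0,-1],"roll":0,"hand":0},{"offset":[90,0,-1],"roll":0,"hand":0},{"offset":[92,0,-1],"roll":0,"hand":0},{"offset":[94,0,-1],"roll":0,"hand":0},{"offset":[96,0,-1],"roll":0,"hand":0},{"offset":[97,0,-1],"roll":0,"hand":0},{"offset":[98,0,-1],"roll":0,"hand":0},{"offset":[99,0,-1],"roll":0,"hand":0},{"offset":[99,0,-1],"roll":0,"hand":0},{"offset":[99,0,-1],"roll":0,"hand":0}])

```text
clock: 11.0
tool_pos: [0.5445, 0.0003, 0.2194]
orientation: [-180.0, -0.0, -172.3]
force: [1.7, -0.2, -0.0]
opening: 0.0006
```

```bash
python3 st.py 1 0 207
```

```text
11.0 tcp lamp [ 0.000e+00 -1.000e-01  2.194e+02] [-1.8000e+02 -2.0000e-02 -1.7228e+02] F [ 1.7 -0.2 -0. ] 0.0006
[1.0, 0.0, 207.0] [-1.   0.1  1.4]
```

Slightly past target, with a predicted iris of about 0.49. Now I'll back off, lift clear, and verify.

Request:
jog_arm(motion=[{"offset":[-15,0,0],"roll":0,"hand":0},{"offset":[-40,0,0],"roll":0,"hand":0},{"offset":[-75,0,0],"roll":0,"hand":0},{"offset":[-100,0,0],"roll":0,"hand":0},{"offset":[-110,0,-30],"roll":0,"hand":0},{"offset":[-110,0,-60],"roll":0,"hand":0},{"offset":[-110,0,-90],"roll":0,"hand":0},{"offset":[-110,0,-100],"roll":0,"hand":0},{"offset":[-110,0,-100],"roll":0,"hand":0},{"offset":[-110,0,-100],"roll":0,"hand":0}])

```text
clock: 11.83
tool_pos: [0.6532, 0.0151, 0.3195]
orientation: [180.0, -0.0, -172.3]
force: [0.3, 0.2, -0.3]
opening: 0.0002
```

```bash
python3 st.py; python3 knob.py; python3 - <<'E'
from h import *
from plant import cams
w=cams.snapshot('wrist')['img']
t=cv2.imread('pics/k_top.png');b=cv2.imread('pics/k_scene.png')
R=lambda x:cv2.resize(x,(400,250),interpolation=2)
cv2.imwrite('pics/a3.png',np.vstack([np.hstack([R(t[175:250,330:450]),R(b)]),np.hstack([R(w[:,:,::-1]),R(t)])]))
E
```

```text
11.83 tcp lamp [109.7   0.  319.5] [ 1.7997e+02 -1.0000e-02 -1.7229e+02] F [ 0.3  0.2 -0.3] 0.0002
scene 59 (np.float64(289.0508474576271), np.float64(154.25423728813558))
iris by r=80: 0.522
top 38 (np.float64(353.4736842105263), np.float64(219.05263157894737))
iris by r=80: 0.497
knob [-2.000e+01  2.000e-01  2.265e+02] gap 0.2 r 79.0 iris 0.495
```

View pics/a3.png

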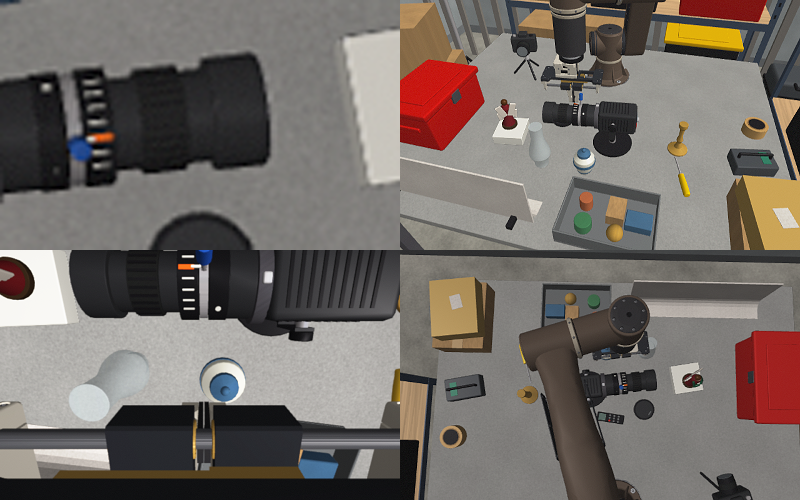

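The pointer meets the orange line in the wrist view at about (188,266). The knob gives an iris angle of 0.495–0.52, and all the loose things stand where they were.

```bash
python3 -c "
from plant import order;print(order.close_job())"
```

```text
the job is handed in; nothing more can be done
None
```

With closed fingers I pushed the lever over to its open stop. I then lifted over to the far side, pushed it back to the orange line in two stages, and backed the arm clear. I handed the job in at about 12 s; no verdict was reported.

- **Open stop:** the camera estimate was 1.50 rad. The knob stopped moving, and the force reading rose to about 5.5 N.
- **Orange line:** triangulating the knob gave 0.495 rad, and the single-view estimates were 0.50 (top) and 0.52 (scene). The wrist picture shows the pointer at the orange line.
- **Forces and other objects:** every force reading stayed under 6 N, though I only read it at the end of each move. The loose things looked to be where they started in the last pictures. I judged that by eye and did not measure it, and the arm hid part of the top view.
- **Disagreement:** the triangulated knob radius came out at 79 mm instead of 80, which is within the calibration error. No check failed.

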